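# Lock the panel lock with the T-key

### The job

Take the red T-handled key out of its wooden stand and put it into the lock on top of the grey box. Its slot is hidden and may lie a little to either side of the white marks, so press lightly and turn the key gently back and forth until it drops in; put it fully home, turn it clockwise (seen from above) to the stop, and leave it standing in the lock. Never force the key, and leave everything else on the bench where it is.

Things in the scene. Friction and masses are not known exactly. Their poses are not given: they have to be found in the camera images.
- key: T-handled panel key, 0.15 to 0.23 kg, upright in the stand at the start; the same turned half round. Origin: on the shank's axis, underside of its steel collar (50 mm diameter, 6 mm high); z up to the handle. Below the origin a 14 mm round shank runs 30 mm down to a flat bit.
- key_handle (a point): middle of the key's red handle bar, 40 mm above the key's origin. Bar: 70 mm along the key's x, 10 mm thick along its y, 28 mm high; a 10 mm neck joins it to the collar 20 mm below the bar.
- key_tip (a point): lower end of the key, 42 mm below its origin: a flat steel bit 36 mm wide along the key's x, 5 mm thick along its y, 12 mm long.
- stand: wooden block fixed to the bench, 75x75x55 mm; origin at the centre of its underside. A round hole, 42 mm diameter and 50 mm deep, in the middle of its top holds the key; the collar rests on the top.
- lock: grey steel box fixed to the bench, 180 (x) x 130 (y) x 70 mm; origin at the centre of its underside, z up. Two white marks lie along its x on either side of the lock's well. The slot starts anywhere from 0.65 rad anticlockwise to 0.65 rad clockwise of the marks; at the hard stop (do not twist on with over 0.4 N m) the key stands about 1.03 rad clockwise of them.
- lock_well (a point): mouth of the lock, centre of the box's top: round well 39 mm diameter, 2 mm chamfer, bright ring. The key is home when its collar rests here. 31 mm down is a round sprung plug with a straight slot across it, 8 mm wide, 14 mm deep, hidden by a black brush seal without resistance: the bit meets the plug when the key is 11 mm above home.
- lock_floor (a point): point on the well's axis 31 mm below its mouth: top of the plug at rest. Out of line with the slot, the bit pushes the plug down by up to 6 mm against its spring (1.5 to 4.5 N), then it is rigid. In line (within 0.08 rad) the plug springs up round the bit, the push vanishes. Friction 0.1 N m holds the plug against light rubbing; the engaged key turns it, 0.08 rad play.
- micrometer: micrometer with green frame, 44x128x16 mm, lying; a bystander to leave alone; origin at the centre of its underside
- marker: white and blue marker pen, 17x135x16 mm, lying; a bystander to leave alone; origin at the centre of its underside
- v_block: steel V-block, 55x50x45 mm; a bystander to leave alone; origin at the centre of its underside
- hex_bolt_0: black hex bolt standing on its head, 18x21x52 mm; a bystander to leave alone; origin at the centre of its underside
Not all that is in view belongs to the job. Of the things that look like the key, the smaller one is meant.

How it is judged:
On the way:
1. the key is fully home in the lock: upright, within 4 mm of the well's axis, its collar within 2.5 mm of the box's top (horizontal distance between key and lock below 0.004 m and z of key in the frame of lock below 0.0725 m and angle between key's own z axis and vertical below 0.08 rad), for 0.2 s.
At the end, for the whole second after the job is handed in: the key stands at rest in the lock, upright within 0.08 rad, within 4 mm of the well's axis, collar within 2.5 mm of the box's top, handle at least 0.93 rad clockwise of the white marks (the stop is at about 1.03) (all of step 1 and angle between the x axis of key and the x axis of lock, either way round above 0.93 rad and linear speed of key below 0.02 m/s and angular speed of key below 0.1 rad/s); the robot touches nothing.
It fails at once if the key is pushed with more than 10 N inside the well before it has dropped in (collar 3.5 to 20 mm above the box's top) (horizontal distance between key and lock below 0.006 m and z of key in the frame of lock between 0.0735 and 0.09 m and contact force between key and lock above 10 N).
It fails at once if the key is forced: more than 60 N between key and lock (about 0.5 N m of twist against the stop) (contact force between key and lock above 60 N).
It fails at once if one of the four loose listed bystanders is moved by more than 20 mm (distance of any of micrometer, marker, v_block, hex_bolt_0 from where it was at the start of the episode above 0.02 m).
It also fails if it takes over 72 s, if anything falls off the work surface, if the arm or the gripper's body presses on something with over 40 N, if the wrist force passes 120 N, or if a joint passes its speed limit or range.

### The arm

A 6-joint arm with a two-finger parallel gripper is mounted at the origin on a cart in front of the work surface, level with it; the furniture and walls round the work are solid. World frame = base frame: x ahead of the robot, y to its left, z up, the work surface at z = 0. Lengths are in m, angles in rad, forces in N, time in s.
With the tool pointing down it reaches from about 0.35 to 0.8 m from the base axis. Payload 7.3 kg.
Tool frame: the origin (TCP) lies midway between the tips of the shut fingers; the grasp point (between the pads) lies 19 mm behind it; z points along the fingers, y is the line along which they close (so a half turn about z gives the same grasp; the last joint's range is limited). The gripper opens to 85 mm and grips with 20 to 120 N. Pads are 22 mm wide; open, the fingers measure 114 mm over their backs; the gripper's body (76 mm by 85 mm) begins 54 mm behind the grasp point. The pads swing forward as they close: fully open they stand 13 mm farther back than shut.
Start: joints at [1.071, 0.342, 1.524, -0, 1.275, -0.146], TCP at [0.182, 0.493, 0.231] pointing down, gripper open.
Joint ranges: [-2.53, 2.53], [-0.77, 2.02], [0.04, 2.7], [-1, 4.14], [0.28, 2.66], [-3.11, 3.11]. Speed limits (rad/s): [2.57, 2.57, 3.14, 3.14, 3.14, 3.14].

### API

Orientations are given as a rotation vector (axis times angle).
In Python, from cell import robot gives the robot as it stands.
- The arm moves only by the shell command python3 -m jog 'ROWS'. ROWS is a JSON list of rows, 1 to 20 of them, each an object with the fields xyz (a list: dx, dy, dz in shares of 400 mm (1.0 is 400 mm)), spin (a turn about the tool's z in shares of pi/2 rad (1.0 is pi/2 rad)), aperture (the finger opening in m); a field left out counts as zero (the opening has to be given); each row shifts and turns the commanded pose from where the row before left it, along the tool's axes as they then stand; what a row does not reach is not made up. A row lasts 1/8 s, in which the tool goes at most 0.0625 m and 0.188 rad, less where a joint would pass 70% of its speed; a pose out of reach is approached as far as the arm can. The fingers move at their own pace and stop on an object; the grip force is fixed at half the most. Time passes only in rows, so rows that do not move let the fingers close. It prints the time, the measured TCP pose, the force, the opening and the grip force at its end. A shift or turn number past 1, either way, is cut back to 1. Input that does not fit is refused with a message, and nothing moves.
- robot.observe(): the state, without advancing time (a new reading comes with each control period).
- robot.grab_frame(name): name is "side" or "top"; returns a dict with "image" (384x512x3 uint8, red, green, blue), "vertical_fov" (degrees; the focal length in pixels is half the picture's height over the tangent of half this angle, whatever the lens; pixels are square), "cx", "cy" (the principal point, pixels), "T" (4x4, takes a point from camera to world coordinates). Camera axes: x right, y down, z forward; pixel columns grow to the right and rows downward; lengths in m; the calibration is good to about 2 mm. A picture is of the moment at which its call begins. There is no depth.
- robot.finish_job(): hands the job in; it is judged then, once.
Trained networks look in the newest picture that a camera, given by its name, has taken for a name from the list of things; names that differ only in an ending like _2 or _b are one class to them, and where a whole thing is asked for, a point or a joint stands for the part that bears it (a point fixed in the world has none). Each returns a list of dicts, best first, with "score" (0 to 1); they miss things now and then, are a little off and sometimes report something else, mostly with a low value. They report only what shows in the picture. A call takes as long as a camera call. They do not tell look-alikes from the thing itself.
- robot.cut_out(target, camera): "pixels" (384x512 bool, what is visible of it) and "position" ([row, column] in pixels, amid what is visible of it).
- robot.place_of(target, camera): "position" ([row, column] in pixels: a listed point, or the origin of a listed thing).
The state is a dict: "time_s": time; "qpos": joint angles; "qvel": joint speeds; "joint_efforts": joint torques, N m; "ee_pos": TCP position; "tool_rot": TCP orientation; "ft_force": force on the tool from outside, world axes, zero at the start; "wrist_torque": the same for the moment, N m; "opening": finger opening in m; "finger_force": force on a finger pad.
Only numpy, scipy, OpenCV 4.12 (cv2) and the standard library are available. Lean on these libraries where they do the work, as an engineer would, in place of code of your own. Each camera call takes 0.05 s, during which the arm holds its last target. There are 200 camera calls.

## Working session

There is one attempt and no reset: what is moved stays moved. The work goes in short steps, Python scripts to look and compute and a shell command to move; the robot and the scene stay as the last step left them, time stands still between calls to the robot, and variables do not carry over. Pictures are saved under pics/ and viewed, at most 10 in all, crops included, and the job is handed in when it is done.

```bash
mkdir -p pics
cat > h.py <<'E'
import numpy as np,cv2
from cell import robot
from scipy.spatial.transform import Rotation as R
def ray(f,rc):
    h=f["image"].shape[0]; F=h/2/np.tan(np.radians(f["vertical_fov"])/2)
    d=np.array([(rc[1]-f["cx"])/F,(rc[0]-f["cy"])/F,1]); T=np.array(f["T"]); return T[:3,3],T[:3,:3]@d
def onz(f,rc,z):
    o,d=ray(f,rc); return o+d*(z-o[2])/d[2]
def proj(f,p):
    T=np.array(f["T"]); q=T[:3,:3].T@(np.array(p)-T[:3,3]); h=f["image"].shape[0]; F=h/2/np.tan(np.radians(f["vertical_fov"])/2)
    return np.array([f["cy"]+F*q[1]/q[2],f["cx"]+F*q[0]/q[2]])
def tri(f1,a,f2,b):
    o1,d1=ray(f1,a);o2,d2=ray(f2,b);d1/=np.linalg.norm(d1);d2/=np.linalg.norm(d2)
    s=np.linalg.lstsq(np.c_[d1,-d2],o2-o1,rcond=None)[0]; p,q=o1+s[0]*d1,o2+s[1]*d2
    return (p+q)/2,np.linalg.norm(p-q)
E
python3 - <<'E'
from h import *
s=robot.observe(); print({k:np.round(v,3) for k,v in s.items()})
fs={c:robot.grab_frame(c) for c in("side","top")}
for c,f in fs.items():
    cv2.imwrite(f"pics/{c}0.png",cv2.cvtColor(f["image"],cv2.COLOR_RGB2BGR)); print(c,f["vertical_fov"],f["cx"],f["cy"],np.round(f["T"],3).tolist())
    for n in("key","key_handle","stand","lock","lock_well","micrometer","marker","v_block","hex_bolt_0"):
        print(n,[(np.round(d["position"],1).tolist(),round(d["score"],2)) for d in robot.place_of(n,c)[:4]])
E
```

```text
{'time_s': np.float64(0.0), 'qpos': array([ 1.071,  0.343,  1.525,  0.   ,  1.275, -0.146]), 'qvel': array([-0.001,  0.   ,  0.001,  0.   , -0.001, -0.   ]), 'joint_efforts': array([ 2.0000e-03, -4.3367e+01, -2.4602e+01, -0.0000e+00,  8.0000e-03,
       -0.0000e+00]), 'ee_pos': array([0.182, 0.492, 0.231]), 'tool_rot': array([-5.530e-01, -3.092e+00,  2.000e-03]), 'ft_force': array([-0.662,  0.587, -0.046]), 'wrist_torque': array([0.03 , 0.001, 0.034]), 'finger_force': np.float64(0.0), 'opening': np.float64(0.086)}
side 53.17038928320855 257.6076177489879 189.48910606487772 [[0.866, -0.336, 0.371, 0.048], [-0.5, -0.548, 0.67, -0.989], [-0.021, -0.766, -0.643, 0.868], [0.0, 0.0, 0.0, 1.0]]
key [([150.0, 193.3], 0.92), ([166.2, 209.2], 0.5)]
key_handle [([134.1, 185.9], 0.9), ([153.3, 208.3], 0.77)]
stand [([175.1, 214.3], 0.95)]
lock [([237.1, 291.0], 0.81), ([154.1, 209.5], 0.37)]
lock_well [([154.1, 208.5], 0.7), ([218.7, 287.9], 0.66), ([208.5, 208.4], 0.31)]
micrometer [([220.8, 289.6], 0.59), ([211.1, 209.7], 0.55)]
marker [([293.5, 317.3], 0.52), ([218.7, 288.2], 0.51), ([163.6, 208.3], 0.35)]
v_block [([192.0, 301.7], 0.81), ([161.0, 246.2], 0.65)]
hex_bolt_0 [([158.7, 248.4], 0.4)]
top 55.64619666474202 262.0952251288223 195.63417443046754 [[0.029, -0.993, 0.118, 0.399], [-0.999, -0.025, 0.034, -0.178], [-0.031, -0.118, -0.992, 1.047], [0.0, 0.0, 0.0, 1.0]]
key [([226.1, 138.7], 0.91), ([221.6, 180.2], 0.54)]
key_handle [([217.9, 176.3], 0.89), ([224.0, 126.6], 0.68)]
stand [([217.5, 184.3], 0.84), ([194.9, 331.5], 0.19)]
lock [([199.0, 328.2], 0.56)]
lock_well [([194.0, 334.2], 0.64), ([219.0, 183.0], 0.38)]
micrometer [([253.8, 246.5], 0.63)]
marker [([213.8, 399.1], 0.72)]
v_block [([144.7, 273.2], 0.83)]
hex_bolt_0 [([168.8, 183.0], 0.59)]
```

View pics/side0.png

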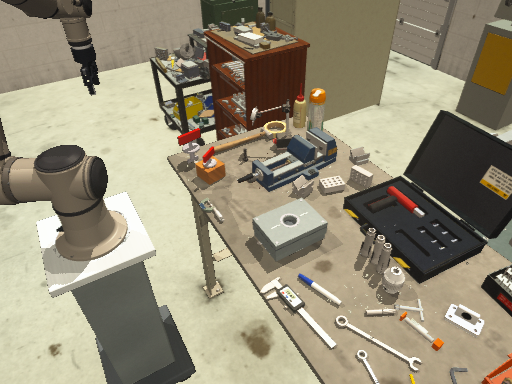

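View pics/top0.png

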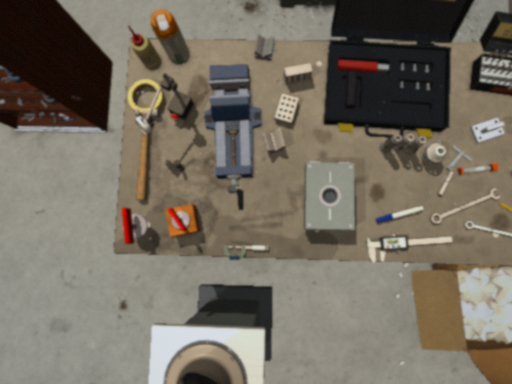

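The candidates are a bar in the orange stand (top 218,180; side 153,208) and a bigger bar on a grey round base at the bench's corner (top 226,127; side 134,186). There's also a red screwdriver in the case, which isn't T-shaped. By the description I choose the one in the stand, and I'll check it in a crop along with its measurements.

Run:
```python
from h import *
fs={c:robot.grab_frame(c) for c in("side","top")}
a=cv2.resize(fs["top"]["image"][195:255,110:215],None,fx=5,fy=5,interpolation=cv2.INTER_CUBIC)
b=cv2.resize(fs["side"]["image"][120:195,165:245],None,fx=5,fy=4,interpolation=cv2.INTER_CUBIC)
c=cv2.resize(fs["top"]["image"][155:240,295:365],None,fx=3.5,fy=3.5,interpolation=cv2.INTER_CUBIC)
W=np.zeros((600,800,3),np.uint8); W[:300,:525]=a; W[300:600,:400]=b[:300]; W[300:300+c.shape[0],420:420+c.shape[1]]=c
cv2.imwrite("pics/crop.png",cv2.cvtColor(W,cv2.COLOR_RGB2BGR))
for cn,f in fs.items():
    im=f["image"].astype(int); m=((im[...,0]>110)&(im[...,1]<60)&(im[...,2]<70)).astype(np.uint8)
    n,l,st,ce=cv2.connectedComponentsWithStats(m)
    for i in range(1,n):
        if st[i,4]>25 :
            pts=np.argwhere(l==i)[:,::-1].astype(np.float32); print(cn,st[i],ce[i].round(1),cv2.minAreaRect(pts))
def best(n,c): return robot.place_of(n,c)
for n in("key_handle","stand","lock_well","lock","key"):
    A=best(n,"top");B=best(n,"side")
    for x in A[:2]:
        for y in B[:2]:
            p,e=tri(fs["top"],x["position"],fs["side"],y["position"]); 
            if e<.02: print(n,p.round(4),round(e,4))
f=fs["top"]
# lock top outline
g=f["image"]; 
for k in robot.cut_out("lock","top")[:2]:
    m=k["pixels"].astype(np.uint8); print(k["score"],k["position"],m.sum()); r=cv2.minAreaRect(np.argwhere(m)[:,::-1].astype(np.float32)); print(r)
    for q in cv2.boxPoints(r): print(onz(f,q[::-1],0.07).round(4))
```

```text
side [297  89   7  12  40] [300.   96.6] ((300.0, 94.5), (11.0, 6.0), 90.0)
side [234 114  12  11  34] [239.6 118.9] ((239.8529510498047, 119.0882339477539), (14.208946228027344, 2.7116308212280273), 40.60129928588867)
side [178 128  22  17 209] [188.9 136.2] ((189.04437255859375, 136.10650634765625), (9.307694435119629, 23.84615707397461), 67.38013458251953)
side [203 147  11  16  88] [208.1 154.3] ((208.28759765625, 154.31417846679688), (5.738397598266602, 17.215190887451172), 41.18592834472656)
side [387 187  31  24 140] [402.1 199.3] ((401.96343994140625, 197.67076110839844), (33.88970947265625, 7.340167045593262), 38.65980911254883)
side [498 295  14  15  75] [505. 301.] ((505.50006103515625, 302.0000305175781), (17.677669525146484, 4.949747085571289), 45.0)
side [487 359  25  19 117] [501.4 368.6] ((500.48382568359375, 369.5947570800781), (5.134153366088867, 29.410879135131836), 54.688785552978516)
top [133  35   9   8  30] [137.3  39.6] ((137.0, 38.5), (7.0, 8.0), 90.0)
top [339  60  38  10 252] [358.2  64.2] ((357.4720153808594, 64.43368530273438), (37.438289642333984, 7.114241600036621), 3.6913859844207764)
top [122 208   8  36 159] [125.4 225.2] ((125.46338653564453, 225.4551544189453), (35.2225456237793, 4.430912971496582), 84.47245788574219)
top [168 208  17  23 101] [176.1 218.1] ((176.5517120361328, 218.62066650390625), (26.06032371520996, 4.429224967956543), 55.491477966308594)
key_handle [0.4419 0.0821 0.0881] 0.0015
key_handle [0.4245 0.1977 0.1053] 0.0084
stand [0.4436 0.0752 0.0057] 0.0008
lock_well [ 0.5184 -0.3351  0.0744] 0.0065
key [0.4309 0.1952 0.0578] 0.0073
key [0.4426 0.0827 0.0489] 0.0051
0.59 [195.6, 330.1] 3386
((329.058349609375, 195.40675354003906), (51.10411071777344, 68.42178344726562), 1.080924153327942)
[ 0.4276 -0.2559  0.07  ]
[ 0.6136 -0.2565  0.07  ]
[ 0.614  -0.3949  0.07  ]
[ 0.4288 -0.3912  0.07  ]
```

View pics/crop.png

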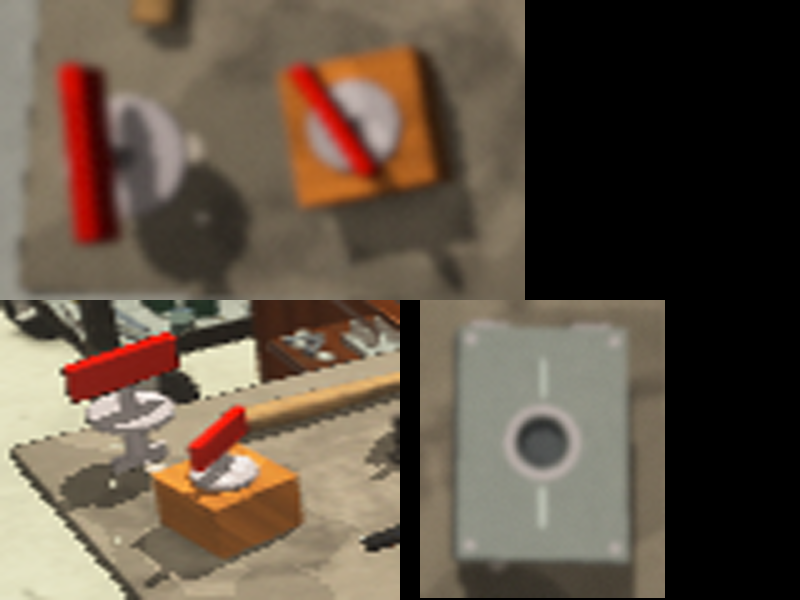

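The crop confirms it: the key in the orange stand has the smaller bar and the corner one is larger. The lock's marks run along the image's vertical, and the ring sits at about (195.6, 330).

```bash
cat >> h.py <<'E'
def lockpose(f):
    g=f["image"].astype(float).min(2); c=g[172:219,324:337]; m=c-np.median(c,axis=1,keepdims=True)
    out=[]
    for r0,r1 in((172,183),(209,219)):
        s=np.clip(g[r0:r1,322:339]-np.percentile(g[r0:r1,322:339],60)-12,0,None)
        rr,cc=np.mgrid[r0:r1,322:339]; out.append(((s*rr).sum()/s.sum(),(s*cc).sum()/s.sum()))
    return out
def delta(target,yaw):
    "tool-axis shift & turn from current to TCP target / tool-x yaw"
    s=robot.observe(); M=R.from_rotvec(s["tool_rot"]).as_matrix(); d=M.T@(np.array(target)-s["ee_pos"])
    y=np.arctan2(M[1,0],M[0,0]); t=(y-yaw+np.pi/2)%np.pi-np.pi/2
    return d.round(4),round(t,4),round(y,4)
E
python3 - <<'E'
from h import *
f=robot.grab_frame("top"); mk=lockpose(f); print(mk)
P=[onz(f,q,.07) for q in mk]; print(P,(P[0]+P[1])/2, np.arctan2((P[0]-P[1])[1],(P[0]-P[1])[0]))
# ring: ellipse from dark well
g=f["image"].astype(int).sum(2)[180:211,315:346]; m=(g<260).astype(np.uint8); print(m.sum())
n,l,st,ce=cv2.connectedComponentsWithStats(m); i=1+np.argmax(st[1:,4]); print(st[i],ce[i]+[315,180])
s=f["image"].astype(int).min(2)[180:211,315:346]; 
for dz in(.07,): print(onz(f,(ce[i]+[315,180])[::-1],dz))
# key: fit bar (top face + side) by rendering
im=f["image"].astype(int); sm=((im[...,0]-im[...,1])>75)&(im[...,1]<85)&(np.abs(im[...,1]-im[...,2])<25); sm[:, :155]=0; sm[:,200:]=0; sm[:200]=0; sm[240:]=0
fs=robot.grab_frame("side"); im=fs["image"].astype(int); ss=((im[...,0]-im[...,1])>75)&(im[...,1]<85)&(np.abs(im[...,1]-im[...,2])<25); ss[:,:199]=0;ss[:,225:]=0;ss[:140]=0;ss[:175];ss[175:]=0
print(sm.sum(),ss.sum())
S=4
def ren(f,p,y):
    c,s=np.cos(y),np.sin(y)
    pts=np.array([proj(f,[p[0]+c*a-s*b,p[1]+s*a+c*b,p[2]+h])[::-1] for a in(-.035,.035) for b in(-.005,.005) for h in(-.014,.014)])
    M=np.zeros((384*S,512*S),np.uint8); cv2.fillConvexPoly(M,cv2.convexHull(((pts+.5)*S).astype(np.int32)),1)
    return cv2.resize(M[:260*S,:260*S].astype(np.float32),(260,260),interpolation=cv2.INTER_AREA)
from scipy.optimize import minimize
def cost(v): return np.abs(ren(f,[v[0],v[1],.095],v[2])-sm[:260,:260]).sum()*1+np.abs(ren(fs,[v[0]+v[3]*0,v[1],.095],v[2])-ss[:260,:260]).sum()
r=min((minimize(cost,[.442,.082,y,0],method="Nelder-Mead",options=dict(initial_simplex=np.array([[.442,.082,y,0],[.447,.082,y,0],[.442,.087,y,0],[.442,.082,y+.1,0],[.442,.082,y,1]]))) for y in(.45,.6,.75)),key=lambda r:r.fun); print(r.x,r.fun)
def ct(v): return np.abs(ren(f,[v[0],v[1],.095],v[2])-sm[:260,:260]).sum()
q=minimize(ct,r.x[:3],method="Nelder-Mead",options=dict(initial_simplex=r.x[:3]+np.array([[0,0,0],[.004,0,0],[0,.004,0],[0,0,.1]])));print("top only",q.x,q.fun)
x,y,yw=r.x[:3]; print(delta([x,y,.076],yw)); print(delta([x,y,.20],yw))
E
```

```text
[(np.float64(176.97202797202797), np.float64(329.7237762237762)), (np.float64(213.62), np.float64(329.432))]
[array([ 0.57030367, -0.32622896,  0.07      ]), array([ 0.47090826, -0.32614392,  0.07      ])] [ 0.52060596 -0.32618644  0.07      ] -0.0008555588010844423
137
[  8   9  13  13 137] [329.19708029 194.77372263]
[ 0.52170039 -0.32515671  0.07      ]
97 95
[ 0.44451045  0.07863425  0.72139682 -2.72422228] 86.5
top only [0.44466611 0.07894445 0.71926776] 63.5625
(array([-0.3897, -0.2973,  0.1553]), np.float64(-1.0752), np.float64(2.7878))
(array([-0.3897, -0.2973,  0.0313]), np.float64(-1.0752), np.float64(2.7878))
```

Run:
```python
from h import *
f=robot.grab_frame("top"); fs=robot.grab_frame("side")
print(f["image"][206:233:1,166:188,0]-0)
def mask(im,b):
    im=im.astype(int); d=(im[...,0]-im[...,1]>60)&(im[...,1]<0.42*im[...,0]) ; m=np.zeros(d.shape,bool); m[b[0]:b[1],b[2]:b[3]]=d[b[0]:b[1],b[2]:b[3]]; return m
for f,b,nm in((f,(203,235,160,195),"t"),(fs,(142,172,198,224),"s")):
    m=mask(f["image"],b); p=np.argwhere(m); print(len(p),p.mean(0)); C=np.cov(p.T); w,v=np.linalg.eigh(C); print(v[:,1],np.sqrt(12*w))
    c=p.mean(0); 
    if nm=="t":
        e=np.sqrt(12*w[1])/2*v[:,1]; a=onz(f,c+e,.107);d=onz(f,c-e,.107); print(a,d,(a+d)/2,np.linalg.norm(a-d),np.arctan((a-d)[1]/(a-d)[0]))
    for r in m[b[0]:b[1],b[2]:b[3]]: print("".join(".#"[x] for x in r))
for s in("key_handle",):
    print([ (d["position"],d["score"],d["pixels"].sum()) for d in robot.cut_out(s,"top")])
```

```text
[[116 115 120 121 120 118 120 124 128 133 137 143 149 152 150 155 160 165
  168 170 172 176]
 [118 124 135 144 137 126 123 138 155 163 172 178 183 184 180 178 175 179
  180 181 183 184]
 [130 145 164 177 167 137 123 145 173 187 195 199 200 199 196 190 185 185
  184 186 188 187]
 [150 165 187 199 194 162 130 135 170 194 204 207 208 208 205 197 190 187
  187 186 186 189]
 [164 177 190 204 205 184 148 129 154 188 200 202 204 205 202 196 187 181
  179 182 185 187]
 [166 178 185 199 207 202 174 138 138 165 181 189 196 197 192 185 179 173
  171 174 179 182]
 [166 177 180 186 201 207 194 161 132 136 160 181 192 194 191 185 177 172
  169 169 173 179]
 [160 175 180 181 194 205 205 187 151 125 141 171 188 194 192 189 183 176
  173 172 170 172]
 [156 174 179 180 188 200 208 202 177 138 125 148 175 188 193 189 183 179
  174 173 171 173]
 [152 171 179 180 183 191 201 207 195 162 127 122 152 178 190 191 185 182
  175 172 172 167]
 [149 170 179 180 179 181 190 205 205 188 148 118 124 159 180 187 181 176
  173 172 172 167]
 [143 163 174 176 175 175 181 196 207 202 175 135 115 134 159 168 172 172
  1
[... 1113 characters left out ...]
  105  79  85 114]
 [108 118 137 166 183 189 190 191 188 188 186 181 176 172 174 174 164 135
  103  89  90 106]
 [107 115 134 163 182 189 191 192 192 192 193 192 193 193 192 185 177 158
  131 109  98 100]
 [105 111 131 160 184 192 194 195 195 196 198 197 199 199 198 194 186 170
  145 118  98  90]]
116 [218.71551724 176.1637931 ]
[-0.8237621  -0.56693563] [ 4.44297666 27.00014416]
[0.47278038 0.09806839 0.107     ] [0.41605032 0.05460867 0.107     ] [0.44441535 0.07633853 0.107     ] 0.07146360347637817 0.6537126039795361Traceback (most recent call last):
  File "<stdin>", line 11, in <module>
  File "<stdin>", line 11, in <genexpr>
TypeError: string indices must be integers, not 'numpy.bool'
```

Run:
```python
from h import *
f=robot.grab_frame("top"); g=f["image"][...,0].astype(float)
red=(f["image"][...,0].astype(float)-f["image"][...,1].astype(float)); 
P=[]
for r in range(209,227):
    c0=169.2+(r-209)*.63; cs=np.arange(int(c0)-4,int(c0)+6); w=np.clip(red[r,cs]-100,0,None)
    P.append((r,(w*cs).sum()/w.sum()))
P=np.array(P); k=np.polyfit(P[:,0],P[:,1],1); print(k)
a,b=[onz(f,(r,np.polyval(k,r)),.109) for r in(207,229)]; print(a,b,np.arctan2(*(a-b)[1::-1]))
m=onz(f,(217.8,np.polyval(k,217.8)),.109); print(m)
for r in(204,205,206,207,208,227,228,229,230,231): print(r,red[r,int(round(np.polyval(k,r)))])
x,y,yw=.4443,.0775,.62
print(delta([x,y,.076],yw))
# lock with joint check
print(robot.observe()["qpos"])
```

```text
[ 0.69523058 23.89038716]
[0.47413003 0.09943449 0.109     ] [0.41811481 0.05610553 0.109     ] 0.6583854935676523
[0.44651232 0.07807161 0.109     ]
204 12.0
205 12.0
206 13.0
207 43.0
208 92.0
227 183.0
228 180.0
229 129.0
230 65.0
231 64.0
(array([-0.3899, -0.2984,  0.1553]), np.float64(-0.9738), np.float64(2.7878))
[ 1.07100151e+00  3.41992061e-01  1.52411749e+00 -4.72774751e-06
  1.27539629e+00 -1.45997560e-01]
```

The manual's scale: shifts go in shares of 400 mm and turns go in shares of pi/2 rad. Converting my numbers, -0.039 m / 0.4 = -0.0975, -0.0298 m / 0.4 = -0.0745.

```bash
python3 -m jog '[{"xyz": [-0.0975, -0.0745, 0], "aperture": 0.085}, {"xyz": [-0.0975, -0.0745, 0], "aperture": 0.085}, {"xyz": [-0.0975, -0.0745, 0], "aperture": 0.085}, {"xyz": [-0.0975, -0.0745, 0], "aperture": 0.085}, {"xyz": [-0.0975, -0.0745, 0], "aperture": 0.085}, {"xyz": [-0.0975, -0.0745, 0], "aperture": 0.085}, {"xyz": [-0.0975, -0.0745, 0], "aperture": 0.085}, {"xyz": [-0.0975, -0.0745, 0], "aperture": 0.085}, {"xyz": [-0.0975, -0.0745, 0], "aperture": 0.085}, {"xyz": [-0.0975, -0.0745, 0], "aperture": 0.085}]'
python3 -m jog '[{"xyz": [0, 0, 0.01], "spin": 0.1133, "aperture": 0.085}, {"xyz": [0, 0, 0.01], "spin": 0.1133, "aperture": 0.085}, {"xyz": [0, 0, 0.01], "spin": 0.1133, "aperture": 0.085}, {"xyz": [0, 0, 0.01], "spin": 0.1133, "aperture": 0.085}, {"xyz": [0, 0, 0.01], "spin": 0.1133, "aperture": 0.085}, {"xyz": [0, 0, 0.01], "spin": 0.1133, "aperture": 0.085}, {"xyz": [0, 0, 0.01], "spin": 0.1133, "aperture": 0.085}, {"xyz": [0, 0, 0.01], "spin": 0.1133, "aperture": 0.085}, {"xyz": [0, 0, 0.01], "spin": 0.1133, "aperture": 0.085}, {"xyz": [0, 0, 0.01], "spin": 0.1133, "aperture": 0.085}, {"xyz": [0, 0, 0.01], "spin": 0.1133, "aperture": 0.085}, {"xyz": [0, 0, 0.01], "spin": 0.1133, "aperture": 0.085}, {"aperture": 0.085}]'
python3 - <<'E'
from h import *
print(delta([.445,.078,.076],.653),robot.observe()["qpos"].round(3))
E
```

```text
time_s: 3.15
ee_pos: [0.4452, 0.0764, 0.2315]
tool_rot: [0.553, 3.092, 0.001]
ft_force: [0.2, -0.5, -0.6]
opening: 0.0852
finger_force: 0.0
time_s: 4.78
ee_pos: [0.4444, 0.0779, 0.1832]
tool_rot: [-2.975, -1.008, 0.001]
ft_force: [1.1, -0.7, 0.0]
opening: 0.0851
finger_force: 0.0
(array([0.0006, 0.0003, 0.1072]), np.float64(0.0004), np.float64(0.6534)) [0.003 0.258 1.791 0.    1.094 0.921]
```

Scaled: 0.03 m / 0.4 = 0.075, 0.025 m / 0.4 = 0.0625.

```bash
python3 -m jog '[{"xyz": [0.0015, 0.0008, 0.075], "aperture": 0.085}, {"xyz": [0, 0, 0.075], "aperture": 0.085}, {"xyz": [0, 0, 0.0625], "aperture": 0.085}, {"xyz": [0, 0, 0.0375], "aperture": 0.085}, {"xyz": [0, 0, 0.0175], "aperture": 0.085}, {"aperture": 0.085}]'
python3 - <<'E'
from h import *
f=robot.grab_frame("side");g=robot.grab_frame("top")
W=np.vstack([cv2.resize(f["image"][100:200,145:275],None,fx=4,fy=3),cv2.resize(g["image"][180:250,130:230],(520,300))]); cv2.imwrite("pics/pre.png",cv2.cvtColor(W,cv2.COLOR_RGB2BGR))
E
```

```text
time_s: 5.52
ee_pos: [0.4452, 0.078, 0.0763]
tool_rot: [-2.975, -1.008, 0.0]
ft_force: [0.3, 0.2, -0.7]
opening: 0.0852
finger_force: 0.0
```

View pics/pre.png

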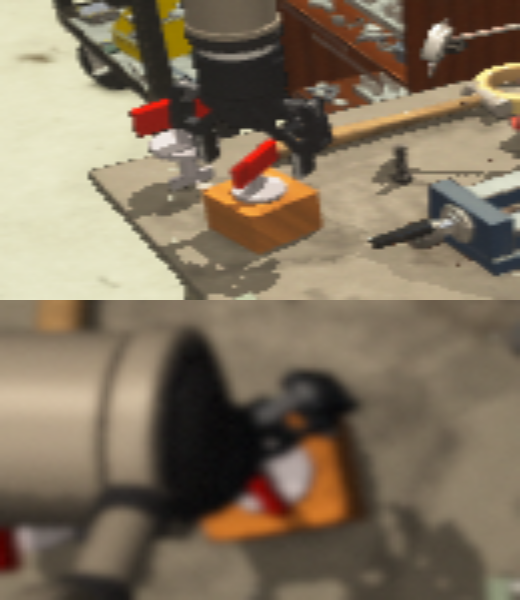

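The red bar stands between the open fingers (side crop, about (165, 253)) and nothing is in contact, so I close and lift.

```bash
python3 -m jog '[{"aperture": 0.03}, {"aperture": 0.005}, {"aperture": 0.005}, {"aperture": 0.005}, {"aperture": 0.005}, {"aperture": 0.005}, {"aperture": 0.005}, {"aperture": 0.005}]'; python3 -c "
from h import *; print(robot.observe()['ft_force'],robot.observe()['wrist_torque'])"
```

```text
time_s: 6.62
ee_pos: [0.4452, 0.078, 0.0764]
tool_rot: [-2.976, -1.006, -0.0]
ft_force: [-0.5, 0.0, 2.4]
opening: 0.0093
finger_force: 60.9
[-0.5361397   0.01377248  2.36286857] [-0.04749206  0.07998513 -0.00293504]
```

Scaled: -0.03 m / 0.4 = -0.075, -0.015 m / 0.4 = -0.0375.

```bash
python3 -m jog '[{"xyz": [0, 0, -0.0125], "aperture": 0.005}, {"xyz": [0, 0, -0.0375], "aperture": 0.005}, {"xyz": [0, 0, -0.075], "aperture": 0.005}, {"xyz": [0, 0, -0.075], "aperture": 0.005}, {"xyz": [0, 0, -0.075], "aperture": 0.005}, {"xyz": [0, 0, -0.075], "aperture": 0.005}, {"aperture": 0.005}, {"aperture": 0.005}]'
python3 - <<'E'
from h import *
s=robot.observe();print(s['ft_force'],s['wrist_torque'],s["opening"])
f=robot.grab_frame("side");g=robot.grab_frame("top")
W=np.vstack([cv2.resize(f["image"][80:180,145:275],None,fx=4,fy=3),cv2.resize(g["image"][180:250,130:230],(520,300))]); cv2.imwrite("pics/lift.png",cv2.cvtColor(W,cv2.COLOR_RGB2BGR))
print(delta([.521,-.326,.2],.653+.05))
E
```

```text
time_s: 7.62
ee_pos: [0.4445, 0.0779, 0.2154]
tool_rot: [-2.976, -1.006, 0.002]
ft_force: [0.2, -0.4, -2.6]
opening: 0.0091
finger_force: 60.6
[ 0.23580506 -0.35756496 -2.60793334] [-0.00592633  0.02431961 -0.02697766] 0.009146916707035428
(array([-0.1841,  0.3677,  0.0148]), np.float64(-0.0512), np.float64(0.6518))
```

View pics/lift.png

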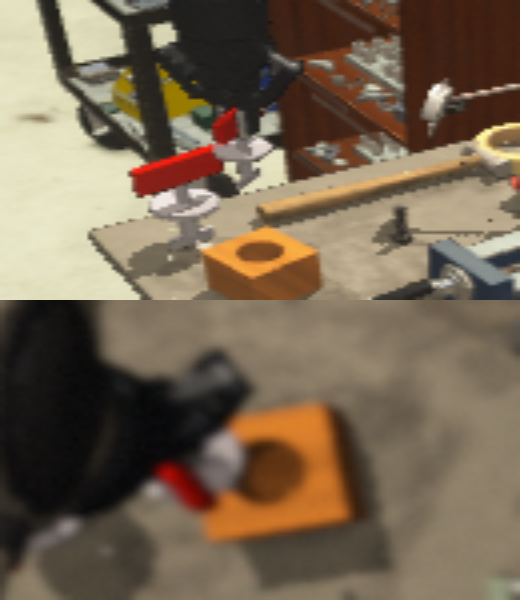

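Scaled: 0.0368 m / 0.4 = 0.092, -0.0184 m / 0.4 = -0.046, -0.05 rad / 1.5708 = -0.0318.

```bash
python3 -m jog '[{"xyz": [-0.046, 0.092, 0], "aperture": 0.005}, {"xyz": [-0.046, 0.092, 0], "aperture": 0.005}, {"xyz": [-0.046, 0.092, 0], "aperture": 0.005}, {"xyz": [-0.046, 0.092, 0], "aperture": 0.005}, {"xyz": [-0.046, 0.092, 0], "aperture": 0.005}, {"xyz": [-0.046, 0.092, 0], "aperture": 0.005}, {"xyz": [-0.046, 0.092, 0], "aperture": 0.005}, {"xyz": [-0.046, 0.092, 0], "aperture": 0.005}, {"xyz": [-0.046, 0.092, 0], "aperture": 0.005}, {"xyz": [-0.046, 0.092, 0], "aperture": 0.005}, {"xyz": [0, 0, 0.035], "spin": -0.0318, "aperture": 0.005}, {"aperture": 0.005}, {"aperture": 0.005}]'
python3 - <<'E'
from h import *
s=robot.observe();print(s['ft_force'],s['wrist_torque'],s["opening"],s["qpos"].round(2))
f=robot.grab_frame("side");g=robot.grab_frame("top")
W=np.vstack([cv2.resize(f["image"][150:260,230:345],None,fx=4.5,fy=2.7),cv2.resize(g["image"][155:240,280:380],(517,300))]); cv2.imwrite("pics/over.png",cv2.cvtColor(W[:, :517],cv2.COLOR_RGB2BGR))
print(delta([.521,-.326,.2],.70))
for c,F in(("side",f),("top",g)):
    for n in("key_tip","key","key_handle","lock_well"): print(c,n,[(np.round(d["position"],1).tolist(),round(d["score"],2)) for d in robot.place_of(n,c)[:3]])
E
```

```text
time_s: 9.35
ee_pos: [0.5221, -0.3257, 0.202]
tool_rot: [-2.949, -1.079, 0.001]
ft_force: [-0.6, 0.1, -0.9]
opening: 0.0091
finger_force: 60.3
[-0.57440017  0.10081794 -0.8911963 ] [-0.01033091  0.03545297 -0.02825397] 0.009145417470192126 [-0.68  0.53  1.3   0.    1.31  0.19]Traceback (most recent call last):
  File "<stdin>", line 4, in <module>
    return _nx.concatenate(arrs, 0, dtype=dtype, casting=casting)
           ~~~~~~~~~~~~~~~^^^^^^^^^^^^^^^^^^^^^^^^^^^^^^^^^^^^^^^
ValueError: all the input array dimensions except for the concatenation axis must match exactly, but along dimension 1, the array at index 0 has size 518 and the array at index 1 has size 517
```

Run:
```python
from h import *
f=robot.grab_frame("side");g=robot.grab_frame("top")
W=np.vstack([cv2.resize(f["image"][150:260,230:345],(518,300)),cv2.resize(g["image"][155:240,280:380],(518,300))]); cv2.imwrite("pics/over.png",cv2.cvtColor(W,cv2.COLOR_RGB2BGR))
print(delta([.521,-.326,.2],.70))
for c,F in(("side",f),("top",g)):
    for n in("key_tip","key","key_handle","lock_well"): print(c,n,[(np.round(d["position"],1).tolist(),round(d["score"],2)) for d in robot.place_of(n,c)[:3]]); print(robot.observe()["ft_force"].round(2))
```

```text
(array([-0.0011, -0.0008,  0.0029]), np.float64(0.0021), np.float64(0.7021))
side key_tip [([158.1, 194.9], 0.87), ([200.6, 291.9], 0.76)]
[ 0.93 -0.06 -1.48]
side key [([146.8, 191.2], 0.89), ([190.8, 290.6], 0.51)]
[-0.1  -0.65 -0.8 ]
side key_handle [([138.8, 188.7], 0.91), ([229.3, 291.0], 0.73), ([181.0, 290.1], 0.69)]
[-0.04 -0.82 -1.79]
side lock_well [([215.9, 287.8], 0.9)]
[-0.66  0.1  -1.33]
top key_tip []
[-0.09  0.96 -1.99]
top key [([225.6, 133.8], 0.56), ([187.1, 336.6], 0.49)]
[ 0.08 -0.52 -0.96]
top key_handle [([185.3, 341.7], 0.65), ([215.4, 396.9], 0.65), ([224.9, 127.2], 0.6)]
[ 0.11  1.09 -1.93]
top lock_well [([195.1, 333.3], 0.58)]
[ 1.39 -0.51 -1.75]
```

View pics/over.png

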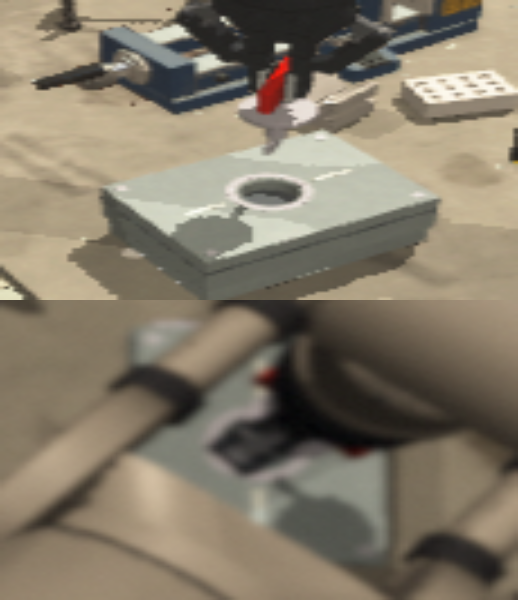

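Scaled: 0.02 m / 0.4 = 0.05, 0.015 m / 0.4 = 0.0375.

```bash
python3 -m jog '[{"xyz": [-0.0028, -0.002, 0.0375], "aperture": 0.005}, {"xyz": [0, 0, 0.05], "aperture": 0.005}, {"xyz": [0, 0, 0.025], "aperture": 0.005}, {"aperture": 0.005}, {"aperture": 0.005}]'
python3 - <<'E'
from h import *
s=robot.observe(); print(s["ee_pos"])
f=robot.grab_frame("side"); im=f["image"]; np.save("sd.npy",im)
print("pred ring",proj(f,[.521,-.326,.07]).round(1),"pred collar top",proj(f,s["ee_pos"]-[0,0,.015]).round(1),"tip",proj(f,s["ee_pos"]-[0,0,.063]).round(1))
for n in("key_tip","key","key_handle","lock_well"): print(n,[(np.round(d["position"],1).tolist(),round(d["score"],2)) for d in robot.place_of(n,"side")[:3]])
W=cv2.resize(im[165:245,245:335],(800,600*80//80),interpolation=cv2.INTER_CUBIC); cv2.imwrite("pics/low.png",cv2.cvtColor(W,cv2.COLOR_RGB2BGR))
E
```

```text
time_s: 10.58
ee_pos: [0.521, -0.3266, 0.1578]
tool_rot: [2.949, 1.08, 0.001]
ft_force: [0.7, -0.8, -0.7]
opening: 0.0093
finger_force: 60.4
[ 0.52104916 -0.32656249  0.15779147]
pred ring [219.7 289.6] pred collar top [201.4 290.6] tip [213.7 290. ]
key_tip [([163.0, 193.9], 0.88)]
key [([205.4, 288.5], 0.78), ([150.0, 189.0], 0.61)]
key_handle [([137.8, 188.9], 0.82), ([194.2, 289.2], 0.68), ([220.2, 288.2], 0.36)]
lock_well [([219.1, 288.2], 0.63)]
```

View pics/low.png

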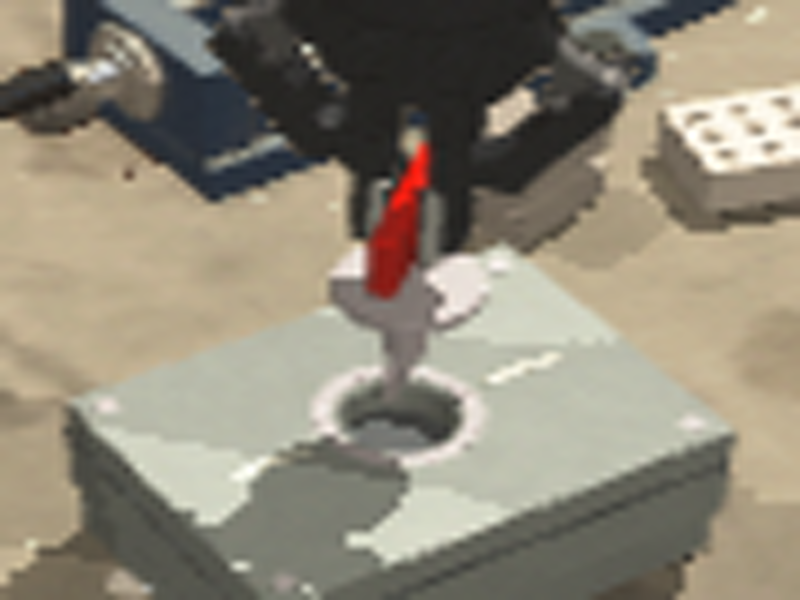

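The ring centre measures (219.8, 289.4), against a prediction of (219.7, 289.6). The collar centre is at column 290.6, as predicted. The offset along the bar is hard to see from this angle, so I'll turn the key about 1.5 rad in the air to look at it sideways.

Scaled: 0.188 rad / 1.5708 = 0.1197.

```bash
python3 -m jog '[{"spin": 0.1197, "aperture": 0.005}, {"spin": 0.1197, "aperture": 0.005}, {"spin": 0.1197, "aperture": 0.005}, {"spin": 0.1197, "aperture": 0.005}, {"spin": 0.1197, "aperture": 0.005}, {"spin": 0.1197, "aperture": 0.005}, {"spin": 0.1197, "aperture": 0.005}, {"spin": 0.1197, "aperture": 0.005}, {"aperture": 0.005}, {"aperture": 0.005}]'
python3 - <<'E'
from h import *
s=robot.observe(); print(s["ee_pos"],delta([.521,-.326,.15],.7))
f=robot.grab_frame("side"); im=f["image"]
print("pred collar top",proj(f,s["ee_pos"]-[0,0,.015]).round(1),"tip",proj(f,s["ee_pos"]-[0,0,.063]).round(1))
W=cv2.resize(im[165:225,245:335],(800,600),interpolation=cv2.INTER_CUBIC); cv2.imwrite("pics/rot.png",cv2.cvtColor(W,cv2.COLOR_RGB2BGR))
E
```

```text
time_s: 12.08
ee_pos: [0.5208, -0.3263, 0.1574]
tool_rot: [-2.897, 1.215, -0.0]
ft_force: [0.3, -0.7, -2.3]
opening: 0.0095
finger_force: 60.4
[ 0.52077889 -0.32631643  0.15741724] (array([-0.0001, -0.0004,  0.0074]), np.float64(-1.4945), np.float64(-0.7945))
pred collar top [201.5 290.5] tip [213.8 289.9]
```

View pics/rot.png

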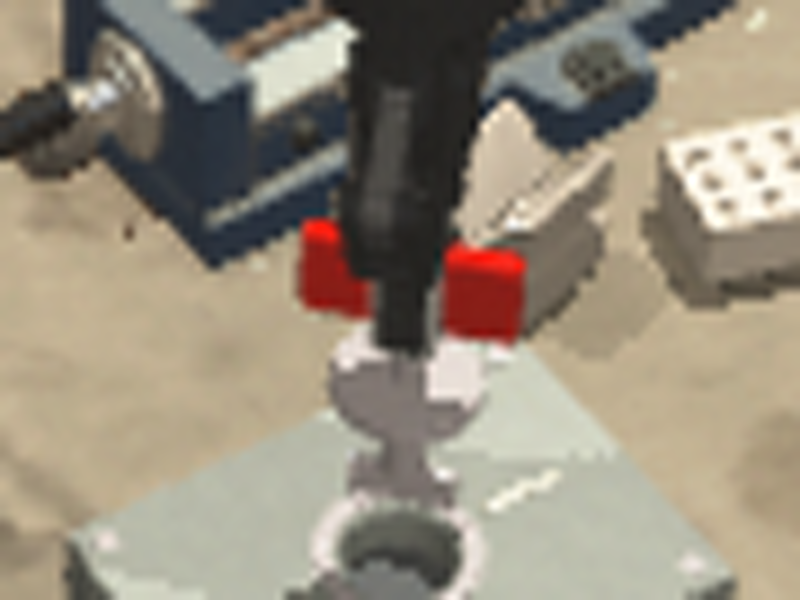

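The turned key shows the collar at column 290.7 and the bit at 289.7 (predicted 289.9), so the offset along the bar is under 1 mm. From here at about -0.79 rad I can enter the well and sweep anticlockwise.

Scaled: 0.015 m / 0.4 = 0.0375, 0.01 m / 0.4 = 0.025.

```bash
python3 -m jog '[{"xyz": [0, -0.001, 0.0375], "aperture": 0.005}, {"xyz": [0, 0, 0.025], "aperture": 0.005}, {"xyz": [0, 0, 0.0175], "aperture": 0.005}, {"xyz": [0, 0, 0.0125], "aperture": 0.005}, {"aperture": 0.005}]'
cat >> h.py <<'E'
def ft(n=6):
    F=[];Q=[]
    for _ in range(n):
        robot.grab_frame("side"); s=robot.observe(); F.append(s["ft_force"]);Q.append(s["wrist_torque"])
    print("F",np.mean(F,0).round(2),"M",np.mean(Q,0).round(3),"p",s["ee_pos"].round(4),delta([.521,-.326,.1],0)[2], "t",s["time_s"])
E
python3 -c "
from h import *; ft()"
```

```text
time_s: 12.75
ee_pos: [0.5209, -0.3259, 0.1198]
tool_rot: [-2.894, 1.221, 0.001]
ft_force: [0.2, 0.3, -1.7]
opening: 0.0092
finger_force: 60.4
F [ 0.01 -0.14 -1.28] M [ 0.014 -0.019 -0.01 ] p [ 0.5212 -0.3261  0.1206] -0.7982 t 13.05
```

Scaled: 0.006 m / 0.4 = 0.015, 0.005 m / 0.4 = 0.0125.

```bash
python3 -m jog '[{"xyz": [0, 0, 0.015], "aperture": 0.005}, {"xyz": [0, 0, 0.0125], "aperture": 0.005}, {"xyz": [0, 0, 0.0075], "aperture": 0.005}, {"xyz": [0, 0, 0.005], "aperture": 0.005}, {"aperture": 0.005}]'; python3 -c "
from h import *; ft()"; python3 -m jog '[{"xyz": [0, 0, 0.0025], "aperture": 0.005}, {"xyz": [0, 0, 0.0025], "aperture": 0.005}, {"xyz": [0, 0, 0.0025], "aperture": 0.005}, {"aperture": 0.005}]';python3 -c "
from h import *; ft()"
```

```text
time_s: 13.68
ee_pos: [0.521, -0.326, 0.1041]
tool_rot: [-2.895, 1.221, 0.0]
ft_force: [-0.5, -1.3, -1.4]
opening: 0.009
finger_force: 60.4
F [-0.    0.22 -1.51] M [-0.006  0.004 -0.01 ] p [ 0.5211 -0.3261  0.1044] -0.7982 t 13.975
time_s: 14.48
ee_pos: [0.5211, -0.326, 0.1013]
tool_rot: [-2.895, 1.221, -0.0]
ft_force: [-1.1, -0.0, -1.1]
opening: 0.0094
finger_force: 60.5
F [-0.06  0.52  0.29] M [ 0.042  0.035 -0.006] p [ 0.521  -0.326   0.1013] -0.7982 t 14.775
```

Scaled: 0.001 m / 0.4 = 0.0025, 0.0005 m / 0.4 = 0.0013.

```bash
python3 -m jog '[{"xyz": [0, 0, 0.0025], "aperture": 0.005}, {"xyz": [0, 0, 0.0013], "aperture": 0.005}, {"aperture": 0.005}]'; python3 -c "
from h import *; ft()"; python3 -m jog '[{"spin": -0.0255, "aperture": 0.005}, {"spin": -0.0255, "aperture": 0.005}, {"spin": -0.0255, "aperture": 0.005}, {"spin": -0.0255, "aperture": 0.005}, {"spin": -0.0255, "aperture": 0.005}, {"aperture": 0.005}]';python3 -c "
from h import *; ft()"
```

```text
time_s: 15.15
ee_pos: [0.521, -0.326, 0.0998]
tool_rot: [-2.895, 1.221, -0.0]
ft_force: [-0.4, -0.1, 1.0]
opening: 0.0094
finger_force: 60.5
F [-0.21  0.07  0.23] M [ 0.04   0.073 -0.019] p [ 0.521  -0.326   0.0998] -0.7983 t 15.45
time_s: 16.2
ee_pos: [0.5211, -0.3261, 0.0998]
tool_rot: [3.002, -0.926, 0.0]
ft_force: [0.7, -0.3, 1.9]
opening: 0.0094
finger_force: 60.7
F [ 0.16 -0.59  0.45] M [-0.095  0.007 -0.008] p [ 0.5211 -0.3261  0.0998] -0.5986 t 16.5
```

Scaled: -0.05 rad / 1.5708 = -0.0318.

```bash
for i in 1; do python3 -m jog '[{"spin": -0.0318, "aperture": 0.005}, {"spin": -0.0318, "aperture": 0.005}, {"spin": -0.0318, "aperture": 0.005}, {"spin": -0.0318, "aperture": 0.005}, {"spin": -0.0318, "aperture": 0.005}, {"aperture": 0.005}]';python3 -c "
from h import *; ft()"; done;  python3 -m jog '[{"spin": -0.0318, "aperture": 0.005}, {"spin": -0.0318, "aperture": 0.005}, {"spin": -0.0318, "aperture": 0.005}, {"spin": -0.0318, "aperture": 0.005}, {"spin": -0.0318, "aperture": 0.005}, {"aperture": 0.005}]';python3 -c "
from h import *; ft()"
```

```text
time_s: 17.25
ee_pos: [0.5208, -0.3256, 0.0993]
tool_rot: [-3.093, 0.545, 0.001]
ft_force: [1.5, 1.4, -2.3]
opening: 0.0088
finger_force: 60.4
F [-0.18  1.05 -2.32] M [ 0.302 -0.014 -0.038] p [ 0.5208 -0.3257  0.0994] -0.3487 t 17.55
time_s: 18.3
ee_pos: [0.5208, -0.3257, 0.0995]
tool_rot: [-3.137, 0.155, 0.001]
ft_force: [0.3, 1.7, -2.7]
opening: 0.0089
finger_force: 60.1
F [ 0.42  2.77 -2.88] M [ 0.566  0.007 -0.09 ] p [ 0.5209 -0.3258  0.0996] -0.0987 t 18.6
```

The push vanished between -0.6 and -0.35 rad, so the bit is in the slot. Next I ease back a little and lower it gently.

Scaled: 0.05 rad / 1.5708 = 0.0318.

```bash
python3 -m jog '[{"spin": 0.0318, "aperture": 0.005}, {"spin": 0.0318, "aperture": 0.005}, {"aperture": 0.005}]';python3 -c "
from h import *; ft(5)";python3 -m jog '[{"xyz": [0, 0, 0.0025], "aperture": 0.005}, {"xyz": [0, 0, 0.0025], "aperture": 0.005}, {"xyz": [0, 0, 0.0013], "aperture": 0.005}, {"aperture": 0.005}]';python3 -c "
from h import *; ft(5)"
```

```text
time_s: 18.98
ee_pos: [0.5214, -0.3268, 0.1003]
tool_rot: [3.125, -0.31, 0.002]
ft_force: [0.2, -0.5, -1.9]
opening: 0.009
finger_force: 60.4
F [ 0.1  -0.21 -1.53] M [-0.003 -0.024  0.016] p [ 0.5211 -0.3262  0.0999] -0.1978 t 19.225
time_s: 19.73
ee_pos: [0.521, -0.326, 0.0972]
tool_rot: [-3.126, 0.311, 0.0]
ft_force: [0.6, 0.2, -1.0]
opening: 0.0093
finger_force: 60.4
F [ 0.26  0.2  -1.73] M [-0.009  0.007 -0.009] p [ 0.521  -0.326   0.0973] -0.1982 t 19.975
```

Scaled: 0.001 m / 0.4 = 0.0025.

```bash
python3 -m jog '[{"xyz": [0, 0, 0.0025], "aperture": 0.005}, {"xyz": [0, 0, 0.0025], "aperture": 0.005}, {"xyz": [0, 0, 0.0025], "aperture": 0.005}, {"xyz": [0, 0, 0.0025], "aperture": 0.005}, {"aperture": 0.005}]';python3 -c "
from h import *; ft(5)";python3 -m jog '[{"xyz": [0, 0, 0.0025], "aperture": 0.005}, {"xyz": [0, 0, 0.0013], "aperture": 0.005}, {"aperture": 0.005}]';python3 -c "
from h import *; ft(5)"
```

```text
time_s: 20.6
ee_pos: [0.521, -0.326, 0.0932]
tool_rot: [-3.126, 0.311, 0.0]
ft_force: [0.0, -0.2, -1.5]
opening: 0.0091
finger_force: 60.4
F [ 0.45  0.2  -1.53] M [-0.01  -0.011  0.016] p [ 0.5211 -0.326   0.0933] -0.1982 t 20.85
time_s: 21.22
ee_pos: [0.521, -0.326, 0.0917]
tool_rot: [-3.126, 0.311, 0.0]
ft_force: [0.1, 0.1, -1.4]
opening: 0.0091
finger_force: 60.4
F [ 0.13 -0.12 -1.71] M [-0.001 -0.003  0.02 ] p [ 0.5211 -0.326   0.0918] -0.1982 t 21.475
```

Scaled: 0.0005 m / 0.4 = 0.0013.

```bash
python3 -m jog '[{"xyz": [0, 0, 0.0013], "aperture": 0.005}, {"xyz": [0, 0, 0.0013], "aperture": 0.005}, {"aperture": 0.005}]';python3 -c "
from h import *; ft(4)";python3 -m jog '[{"xyz": [0, 0, 0.0013], "aperture": 0.005}, {"aperture": 0.005}]';python3 -c "
from h import *; ft(4)"
```

```text
time_s: 21.85
ee_pos: [0.5211, -0.326, 0.0914]
tool_rot: [3.126, -0.311, 0.001]
ft_force: [-2.4, 1.6, 5.2]
opening: 0.0091
finger_force: 61.4
F [-1.94  2.05  5.42] M [0.252 0.37  0.016] p [ 0.5211 -0.326   0.0914] -0.1981 t 22.05
time_s: 22.3
ee_pos: [0.5211, -0.326, 0.0914]
tool_rot: [3.126, -0.311, 0.001]
ft_force: [-3.3, 2.7, 9.0]
opening: 0.0093
finger_force: 62.1
F [-3.    2.86  8.54] M [0.372 0.515 0.007] p [ 0.5211 -0.326   0.0914] -0.1981 t 22.5
```

The manual's scale: shifts go in shares of 400 mm and turns go in shares of pi/2 rad. Converting my numbers, -0.0008 m / 0.4 = -0.002, 0.1 rad / 1.5708 = 0.0637.

```bash
python3 -m jog '[{"xyz": [0, 0, -0.002], "spin": 0.0382, "aperture": 0.005}, {"spin": 0.0637, "aperture": 0.005}, {"spin": 0.0637, "aperture": 0.005}, {"spin": 0.0637, "aperture": 0.005}, {"aperture": 0.005}]';python3 -c "
from h import *; ft(4)";python3 -m jog '[{"spin": 0.0509, "aperture": 0.005}, {"spin": 0.0509, "aperture": 0.005}, {"spin": 0.0509, "aperture": 0.005}, {"spin": 0.0509, "aperture": 0.005}, {"aperture": 0.005}]';python3 -c "
from h import *; ft(4)"
```

```text
time_s: 23.12
ee_pos: [0.5215, -0.3259, 0.0914]
tool_rot: [-3.02, 0.864, -0.002]
ft_force: [1.2, 1.7, 3.3]
opening: 0.0093
finger_force: 61.3
F [0.95 2.19 4.7 ] M [ 0.411 -0.128  0.012] p [ 0.5214 -0.3259  0.0914] -0.5569 t 23.325
time_s: 23.95
ee_pos: [0.5213, -0.3262, 0.0914]
tool_rot: [2.844, -1.334, 0.001]
ft_force: [0.6, 2.2, 5.5]
opening: 0.0093
finger_force: 61.5
F [0.71 1.9  5.04] M [ 0.317 -0.083 -0.012] p [ 0.5213 -0.3261  0.0914] -0.876 t 24.15
```

Scaled: 0.03 rad / 1.5708 = 0.0191.

```bash
python3 -m jog '[{"spin": 0.0191, "aperture": 0.005}, {"spin": 0.0191, "aperture": 0.005}, {"spin": 0.0191, "aperture": 0.005}, {"spin": 0.0127, "aperture": 0.005}, {"aperture": 0.005}]';python3 -c "
from h import *; ft(4)";python3 -m jog '[{"spin": 0.0127, "aperture": 0.005}, {"spin": 0.0127, "aperture": 0.005}, {"aperture": 0.005}]';python3 -c "
from h import *; ft(4)"
```

```text
time_s: 24.78
ee_pos: [0.5212, -0.3262, 0.0914]
tool_rot: [2.767, -1.487, 0.001]
ft_force: [1.6, 1.2, 5.5]
opening: 0.0089
finger_force: 61.5
F [0.37 1.37 5.45] M [ 0.285 -0.057  0.075] p [ 0.5212 -0.3263  0.0914] -0.9862 t 24.975
time_s: 25.35
ee_pos: [0.5212, -0.3263, 0.0914]
tool_rot: [2.737, -1.542, 0.001]
ft_force: [0.7, 1.5, 4.9]
opening: 0.0093
finger_force: 61.5
F [0.86 1.53 5.3 ] M [ 0.268 -0.037  0.099] p [ 0.5212 -0.3263  0.0914] -1.0262 t 25.55
```

Scaled: 0.015 rad / 1.5708 = 0.0095.

```bash
python3 -m jog '[{"spin": 0.0095, "aperture": 0.005}, {"aperture": 0.005}]';python3 -c "
from h import *; ft(4)";python3 -m jog '[{"spin": 0.0095, "aperture": 0.005}, {"aperture": 0.005}]';python3 -c "
from h import *; ft(4)"
```

```text
time_s: 25.8
ee_pos: [0.5212, -0.3263, 0.0914]
tool_rot: [2.725, -1.563, 0.001]
ft_force: [0.3, 0.9, 4.3]
opening: 0.0093
finger_force: 61.5
F [0.3  1.33 5.24] M [ 0.248 -0.014  0.097] p [ 0.5212 -0.3263  0.0914] -1.0411 t 26.0
time_s: 26.25
ee_pos: [0.5212, -0.3263, 0.0914]
tool_rot: [2.714, -1.583, 0.001]
ft_force: [0.7, 1.2, 5.5]
opening: 0.0093
finger_force: 61.5
F [0.68 1.55 5.63] M [ 0.254 -0.012  0.256] p [ 0.5212 -0.3263  0.0914] -1.0558 t 26.45
```

The stop is reached: torque rose from 0.10 to 0.26 N m at -1.056 rad. I ease off, release and lift clear.

Scaled: -0.04 m / 0.4 = -0.1, -0.01 m / 0.4 = -0.025, -0.012 rad / 1.5708 = -0.0076.

```bash
python3 -m jog '[{"xyz": [0, 0, -0.001], "spin": -0.0076, "aperture": 0.005}, {"aperture": 0.005}, {"aperture": 0.02}, {"aperture": 0.04}, {"aperture": 0.06}, {"aperture": 0.07}, {"aperture": 0.07}, {"aperture": 0.07}, {"xyz": [0, 0, -0.025], "aperture": 0.07}, {"xyz": [0, 0, -0.075], "aperture": 0.07}, {"xyz": [0, 0, -0.1], "aperture": 0.07}, {"xyz": [0, 0, -0.1], "aperture": 0.07}, {"xyz": [0, 0, -0.075], "aperture": 0.07}, {"aperture": 0.07}]'
python3 - <<'E'
from h import *
f=robot.grab_frame("side"); print(robot.observe()["ft_force"].round(1),proj(f,[.521,-.326,.076]).round(1))
c,s=np.cos(-1.04),np.sin(-1.04)
for a in(-.035,.035): print(proj(f,[.521+c*a,-.326+s*a,.124]).round(1))
W=cv2.resize(f["image"][165:245,245:335],(800,600),interpolation=cv2.INTER_CUBIC); cv2.imwrite("pics/end.png",cv2.cvtColor(W,cv2.COLOR_RGB2BGR))
E
```

```text
time_s: 28.2
ee_pos: [0.522, -0.3268, 0.245]
tool_rot: [2.721, -1.569, 0.01]
ft_force: [0.0, 0.6, -0.4]
opening: 0.0694
finger_force: 0.0
[ 0.1 -0.7 -0.4] [218.2 289.7]
[202.3 279.3]
[210.1 301.4]
```

View pics/end.png

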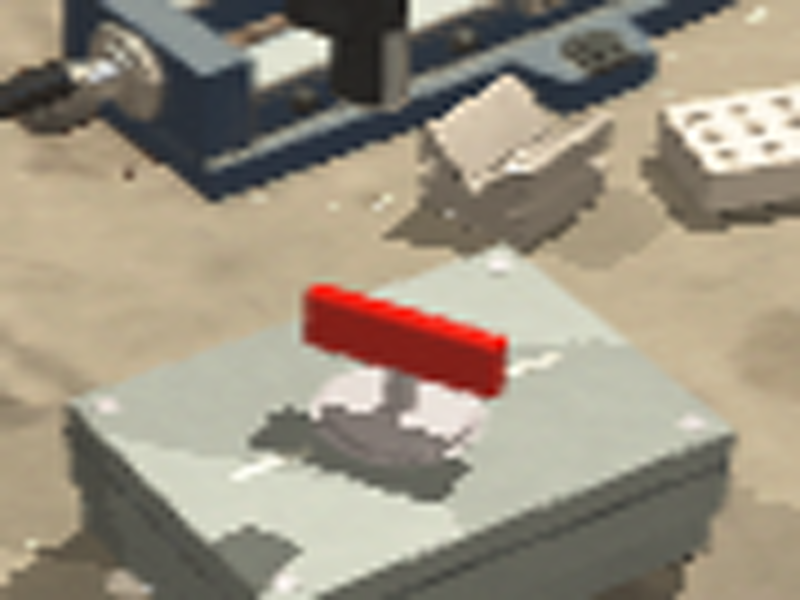

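The key stands upright with its collar on the ring. The bar ends, at (203, 280) and (210.5, 301.5), match -1.04 rad, and the gripper is clear.

```bash
python3 -c "
from cell import robot; print(robot.finish_job())"
```

```text
the job is handed in; nothing more can be done
None
```

The key is fully home in the lock and turned clockwise to the stop (about 1.04 rad from the marks). It stands free of the gripper, and the job was handed in at about 28 s; `finish_job()` gave no verdict.

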